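# Empty the last nutmegs from the shaker

### The job

The last three nutmegs in the leaning shaker are too big for the holes of its perforated cap: unscrew the cap anticlockwise, lift it off and set it down flat on the round cork coaster without dropping it, wholly on the coaster. Then tip the shaker forward by its lever so that all three nutmegs fall into the white bowl in front of it. Leave the other things on the counter where they stand.

Things in the scene. Friction and masses are not known exactly. Their poses are not given: they have to be found in the camera images.
- stand: dark steel tilting stand, fixed: a 130 mm square base plate and two uprights 104 mm apart carrying a clear glass shaker (40 mm across, 120 mm long) on a level pivot along the stand's y axis. Origin on the counter below the pivot; its -x axis is the direction in which the shaker leans and tips (roughly towards the robot)
- pivot (a point): centre of the pivot, 165 mm above the counter; the pivot line runs along the stand's y axis
- shaker (a joint): tilt of the shaker in the stand, rad: 0 at the start, where its axis leans 0.61 rad (35 degrees) from vertical towards the stand's -x; it grows as it tips further that way, to a stop at 1.5. The nutmegs roll out between about 1.05 and 1.25; 1.3 or more empties it. The pivot is stiff (0.5 N m): it stays where it is left
- mouth (a point): centre of the shaker's rim (mouth 33 mm wide), 70 mm from the pivot along the shaker's axis; its attitude is the shaker's: z runs along the shaker's axis out of the mouth, y along the pivot
- lever_grip (a point): middle of the wooden crossbar at the end of the shaker's lever: a round bar 14 mm thick, 72 mm long, parallel to the pivot, 120 mm from the pivot line, 112 mm to the stand's +y side. The 12 mm lever arm joins it 40 mm from here, on the shaker's side; else it is free all round. At the start the lever points up, 30 degrees back towards the stand's +x; it swings over the top to -x with 4 to 6 N
- cap: perforated round steel cap, 54 mm across, 18 mm tall, 50 g. Origin at the centre of its open underside (14.5 mm below the shaker's rim at the start), z axis out through the flat top. A short-thread twist-off cap: turned anticlockwise (seen onto its top) it is free between 45 and 65 degrees and stops at about 69; aim at 57, then draw it straight off along its axis by over 20 mm
- coaster: round cork coaster, 110 mm across, 8 mm thick, fixed; origin at the centre of its underside. It lies left or right of the stand, the square one on the other side
- square_mat: square cork mat, 100 mm, 8 mm thick, fixed, not to be used; origin at the centre of its underside
- bowl: white bowl, 156 mm across the rim, 50 mm tall, already under where the shaker's mouth comes; origin at the centre of its underside
- nut0_center (a point): centre of a nutmeg, a brown ball 23 mm across, 10 g; at the start inside the shaker
- nut1_center (a point): centre of a nutmeg, a brown ball 23 mm across, 10 g; at the start inside the shaker
- nut2_center (a point): centre of a nutmeg, a brown ball 23 mm across, 10 g; at the start inside the shaker
- spice_jar: small clear glass jar with a plain black lid, 44 mm across, 95 mm tall, origin at the centre of its underside; a bystander
- tin: food tin, 70 mm across, 80 mm tall, origin at the centre of its underside; a bystander
- mug: white mug, 80 mm across, 90 mm tall, handle towards its +y, origin at the centre of its underside; a bystander
- carton: plain cardboard carton, 60 x 110 mm (its x, y), 120 mm tall, origin at the centre of its underside; a bystander
- ramekin: small white cup without a handle, 72 mm across, 38 mm tall, origin at the centre of its underside; a bystander
- spoon: steel spoon with a wooden handle, 150 mm long, lying along its x axis, origin at the centre of its underside; a bystander
Things that resemble listed ones, but are neither listed nor needed, are in the scene too. Leave any blue or orange look-alike of the bowl alone.

How it is judged:
By the outcome, as a careful person would: the job done as asked, in the order asked, and still so for the second after the job is handed in, with the robot touching nothing.
It also fails if it takes over 54 s, if anything falls off the work surface, if the arm or the gripper's body presses on something with over 40 N, if the wrist force passes 120 N, or if a joint passes its speed limit or range.

### The arm

A 6-joint arm with a two-finger parallel gripper is mounted at the origin on the work surface. World frame = base frame: x ahead of the robot, y to its left, z up, the work surface at z = 0. Lengths are in mm, angles in degrees, forces in N, time in s.
With the tool pointing down it reaches from about 425 to 950 mm from the base axis. Payload 3.5 kg.
Tool frame: the origin (TCP) lies where the fingers leave the gripper's body, on its centre line; the fingertips stand 73 mm ahead of it and the grasp point (between the pads) lies 54 mm ahead of it; z points along the fingers, y is the line along which they close (so a half turn about z gives the same grasp; the last joint's range is limited). The gripper opens to 85 mm and grips with 20 to 120 N. Pads are 22 mm wide; open, the fingers measure 114 mm over their backs; the gripper's body (76 mm by 85 mm) begins 54 mm behind the grasp point. The pads swing forward as they close: fully open they stand 13 mm farther back than shut.
Start: joints at [-76.089, 16.404, 90.338, -0, 73.258, -8.594], TCP at [258.396, -623.569, 303.925] pointing down, gripper open.
Joint ranges: [-158.93, 158.93], [-51.34, 127.21], [12.03, 142.37], [-87.48, 267.48], [13.55, 161.25], [-162.69, 162.69]. Speed limits (degrees/s): [159.86, 159.86, 180, 180, 180, 180].

### API

Orientations are given as [roll, pitch, yaw] about the fixed x, y, z axes, in that order (R = Rz(yaw) Ry(pitch) Rx(roll)).
In Python, from cell import ctrl gives the robot as it stands.
- The arm moves only by the tool step_arm, never from a script. Its argument "targets" is a list of rows, each an object with "angular": the turn, a rotation vector about the tool's x, y, z normalised to -1 to 1, where 1 is 90 degrees, a list of three; "offset": the shift along the tool's x, y, z normalised to -1 to 1, where 1 is 100 mm, a list of three; "grip": the opening, from 0 (shut) to 1 (fully open). In form: [{"angular": [rx, ry, rz], "offset": [tx, ty, tz], "grip": grip}, ...]. A call has 1 to 20 rows; each row shifts and turns the commanded pose from where the row before left it, along the tool's axes as they then stand; what a row does not reach is not made up. A row lasts 1/10 s, in which the tool goes at most 50 mm and 8.59 degrees, less where a joint would pass 70% of its speed; a pose out of reach is approached as far as the arm can. A call with a number of a shift or a turn outside -1 to 1 is refused whole. A call with a gripper value outside its range is refused whole. The fingers move at their own pace and stop on an object; "squeeze" is the grip in N (left out, the last holds). Time passes only in rows, so rows that do not move let the fingers close. It gives the time, the measured TCP pose, the force, the opening and the grip force at its end, in the units of the state.
- ctrl.sense(): the state, without advancing time (a new reading comes with each control period).
- ctrl.snapshot(name): name is "side" or "top"; returns (picture, depth): 400x640x3 uint8, red, green, blue; 400x640 float32, mm along the optical axis (not along the pixel's ray), 0 where there is no reading.
- ctrl.get_calibration(name): a dict with "fov_y" (degrees; the focal length in pixels is half the picture's height over the tangent of half this angle, whatever the lens; pixels are square), "cx", "cy" (the principal point, pixels), "pose" (4x4, takes a point from camera to world coordinates). Camera axes: x right, y up, looking along -z (the intrinsics and any distortion apply to the point x, -y, -z); pixel columns grow to the right and rows downward; lengths in mm; the calibration is good to about 2 mm. A picture is of the moment at which its call begins. get_calibration takes no time and is no camera call.
- ctrl.hand_in(): hands the job in; it is judged then, once.
The state is a dict: "t": time; "joints": joint angles; "joint_vel": joint speeds; "joint_efforts": joint torques, N m; "position": TCP position; "ee_rot": TCP orientation; "force": force on the tool from outside, world axes, zero at the start; "moment": the same for the moment, N m; "finger_gap": finger opening in mm; "grasp_force": force on a finger pad.
Only numpy, scipy, OpenCV 4.12 (cv2) and the standard library are available. Lean on these libraries where they do the work, as an engineer would, in place of code of your own. Each camera call takes 0.05 s, during which the arm holds its last target. There are 200 camera calls.

## Working session

There is one attempt and no reset: what is moved stays moved. The work goes in short steps, Python scripts to look and compute and a tool call to move; the robot and the scene stay as the last step left them, time stands still between calls to the robot, and variables do not carry over. Pictures are saved under pics/ and viewed, at most 10 in all, crops included, and the job is handed in when it is done.

Besides the shell and the picture viewer there is one more tool, called after "Call:" as name([rows], argument=value, ...), one row to a line, values as JSON. step_arm: Moves the arm, as the interface text tells. Its arguments: {"type":"object","properties":{"targets":{"type":"array","items":{"type":"object","properties":{"angular":{"type":"array","items":{"type":"number","minimum":-1,"maximum":1}},"offset":{"type":"array","items":{"type":"number","minimum":-1,"maximum":1}},"grip":{"type":"number"}}}},"squeeze":{"type":"number"}},"required":["targets"]}

```bash
mkdir -p pics; ls
python3 - <<'E'
from cell import ctrl
import cv2,numpy as np
for n in("side","top"):
    p,d=ctrl.snapshot(n); np.savez(f"{n}0.npz",p=p,d=d)
    cv2.imwrite(f"pics/{n}0.png",p[:,:,::-1]); c=ctrl.get_calibration(n); print(n,c)
    print((d>0).mean())
print(ctrl.sense())
E
```

```text
pics
side {'fov_y': 57.848775231169256, 'cx': 316.296833594317, 'cy': 203.52791311003406, 'pose': array([[-8.92506407e-01,  2.88469966e-01, -3.46723797e-01,
         1.03566049e+02],
       [-4.51013626e-01, -5.78230478e-01,  6.79879566e-01,
         8.59518953e+02],
       [-4.36143106e-03,  7.63174026e-01,  6.46178292e-01,
         1.00045787e+03],
       [ 0.00000000e+00,  0.00000000e+00,  0.00000000e+00,
         1.00000000e+00]])}
0.9958671875
top {'fov_y': 47.53968869631035, 'cx': 314.23735984694713, 'cy': 192.8900525891675, 'pose': array([[-2.68545303e-03,  9.94827230e-01, -1.01545903e-01,
         4.02327136e+02],
       [-9.99995326e-01, -2.52315954e-03,  1.72663453e-03,
         4.02210637e+01],
       [ 1.46148654e-03,  1.01550065e-01,  9.94829356e-01,
         1.49000179e+03],
       [ 0.00000000e+00,  0.00000000e+00,  0.00000000e+00,
         1.00000000e+00]])}
0.99607421875
{'t': 0.1, 'joints': array([-7.60910683e+01,  1.64523451e+01,  9.04163069e+01,  1.22733553e-03,
        7.32576970e+01, -8.59353306e+00]), 'joint_vel': array([ 0.0432288 , -0.06127616, -0.23081613,  0.03941496,  0.03215962,
        0.08804685]), 'joint_efforts': array([ 5.58844295e-04, -4.07299161e+01, -2.93698347e+01, -1.47977194e-04,
        3.45088280e-03,  2.23442171e-06]), 'position': array([ 258.26962469, -623.15366808,  302.62116059]), 'ee_rot': array([-1.79875245e+02, -2.00408765e-02,  2.25020881e+01]), 'force': array([-0.09359452,  0.03483923,  0.46701187]), 'moment': array([-0.01371515,  0.01438911, -0.0364792 ]), 'grasp_force': 0.0, 'finger_gap': 85.38299709150995}
```

View pics/side0.png

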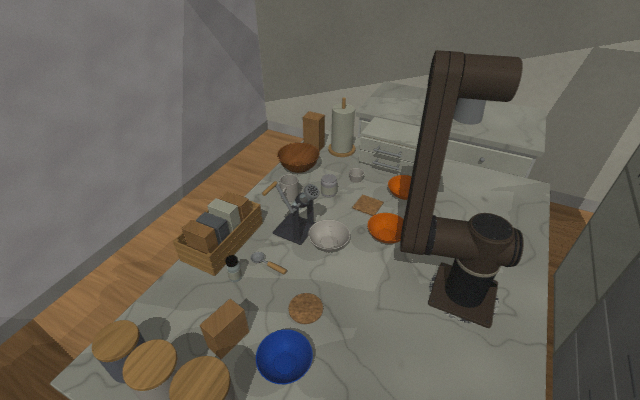

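View pics/top0.png

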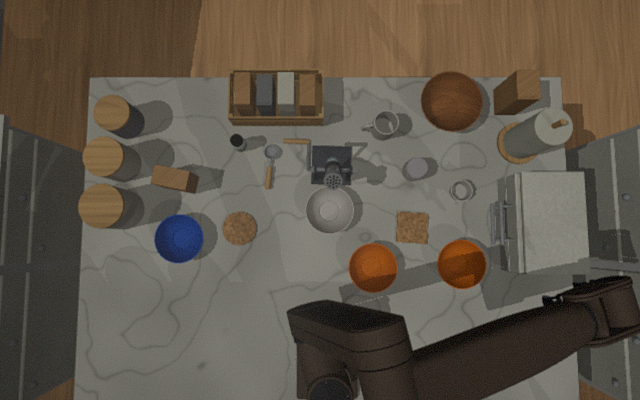

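```bash
cat > h.py <<'E'
import numpy as np,cv2
from cell import ctrl
def K(n):
    c=ctrl.get_calibration(n); return 200/np.tan(np.radians(c["fov_y"]/2)),c["cx"],c["cy"],c["pose"]
def pts(n,d):
    f,cx,cy,T=K(n); v,u=np.mgrid[:400,:640]
    P=np.stack([(u-cx)/f*d,-(v-cy)/f*d,-d],-1)
    return P@T[:3,:3].T+T[:3,3]
def ray(n,u,v):
    f,cx,cy,T=K(n); r=T[:3,:3]@np.array([(u-cx)/f,-(v-cy)/f,-1]); return T[:3,3],r
def onz(n,u,v,z):
    o,r=ray(n,u,v); return o+r*(z-o[2])/r[2]
def proj(n,p):
    f,cx,cy,T=K(n); q=T[:3,:3].T@(np.array(p)-T[:3,3]); return cx+f*q[0]/-q[2],cy-f*q[1]/-q[2]
def tri(u1,v1,u2,v2):
    o,r=ray("side",u1,v1);p,s=ray("top",u2,v2)
    r/=np.linalg.norm(r);s/=np.linalg.norm(s)
    a,b=np.linalg.lstsq(np.c_[r,-s],p-o,rcond=None)[0]
    return (o+a*r+p+b*s)/2,np.linalg.norm(o+a*r-p-b*s)
E
python3 - <<'E'
import numpy as np,cv2
from h import *
s=np.load("side0.npz");t=np.load("top0.npz")
a=cv2.resize(s["p"][160:260,220:360],None,fx=5,fy=5,interpolation=2)[:,:,::-1]
cv2.imwrite("pics/sc.png",a)
cv2.imwrite("pics/tc.png",cv2.resize(t["p"][125:235,210:380],None,fx=4.7,fy=4.7,interpolation=2)[:,:,::-1])
P=pts("top",t["d"])
for n,(u,v) in dict(coaster=(240,228),mat=(412,227),bowl=(330,210),bar=(297,141),cap=(334,180),floor=(280,210)).items(): print(n,P[v,u].round(0),P[v,u+3].round(0))
# coaster by colour, ransac-free: centroid of brown mask near
hsv=cv2.cvtColor(t["p"],cv2.COLOR_RGB2HSV)
m=np.zeros((400,640),np.uint8);m[205:250,215:265]=1
m&=(hsv[...,1]>90).astype(np.uint8)
c=max(cv2.findContours(m,0,1)[0],key=cv2.contourArea); e=cv2.minEnclosingCircle(c);print(e,cv2.contourArea(c),onz("top",*e[0],8))
w=P[...,2]; 
# upper things around the stand
S=pts("side",s["d"])
for nm,Q in(("top",P),("side",S)):
    M=(abs(Q[...,0]-700)<120)&(abs(Q[...,1]-20)<150)&(Q[...,2]>205)
    vs,us=np.nonzero(M)
    print(nm,len(vs)); 
    print(np.c_[us,vs,Q[M].round(0)][::max(1,len(vs)//60)].astype(int).tolist())
E
```

```text
coaster [439. 280.   7.] [439. 270.   6.]
mat [ 441. -281.    7.] [ 441. -291.    5.]
bowl [498. -14.  -1.] [497. -24.   7.]
bar [668.  85. 275.] [668.  76. 278.]
cap [568. -18. 226.] [568. -26. 224.]
floor [498. 150.   1.] [498. 140.   6.]
((239.0, 228.0), 16.643415451049805) 811.0 [439.37922084 282.78172149   8.        ]
top 291
[[284, 138, 677, 120, 274], [288, 138, 677, 109, 275], [292, 138, 679, 99, 266], [296, 138, 677, 87, 272], [300, 138, 679, 77, 266], [283, 139, 674, 123, 276], [287, 139, 674, 112, 275], [291, 139, 674, 101, 275], [295, 139, 674, 90, 275], [299, 139, 674, 79, 273], [303, 139, 674, 68, 274], [307, 139, 674, 57, 276], [284, 140, 670, 120, 279], [288, 140, 671, 109, 274], [292, 140, 671, 98, 275], [296, 140, 671, 87, 275], [300, 140, 671, 76, 277], [304, 140, 671, 66, 277], [308, 140, 671, 55, 275], [284, 141, 669, 120, 274], [288, 141, 669, 109, 275], [292, 141, 669, 98, 272], [296, 141, 669, 88, 271], [300, 141, 668, 76, 278], [304, 141, 668, 66, 276], [308, 141, 669, 55, 273], [286, 142, 665, 114, 276], [290, 142, 666, 104, 271], [294, 142, 666, 93, 272], [
[... 2033 characters left out ...]
90, 590, -1, 226], [264, 191, 672, 116, 275], [267, 191, 666, 108, 272], [279, 191, 651, 62, 244], [282, 191, 647, 51, 238], [263, 192, 671, 124, 277], [266, 192, 664, 118, 275], [279, 192, 653, 60, 238], [282, 192, 647, 51, 234], [262, 193, 675, 124, 272], [265, 193, 667, 119, 271], [280, 193, 650, 59, 235], [283, 193, 641, 54, 233], [305, 193, 582, 6, 220], [264, 194, 668, 124, 270], [280, 194, 648, 62, 233], [283, 194, 641, 55, 230], [264, 195, 669, 123, 265], [282, 195, 642, 60, 229], [304, 195, 587, 5, 209], [284, 196, 636, 57, 225], [283, 197, 639, 59, 221], [283, 198, 638, 61, 218], [286, 198, 630, 55, 217], [285, 199, 631, 60, 216], [285, 200, 628, 64, 215], [284, 201, 635, 61, 206]]
```

View pics/sc.png

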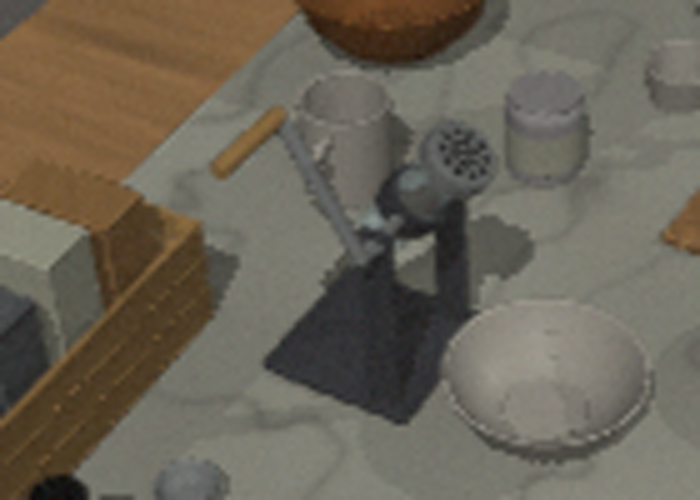

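View pics/tc.png

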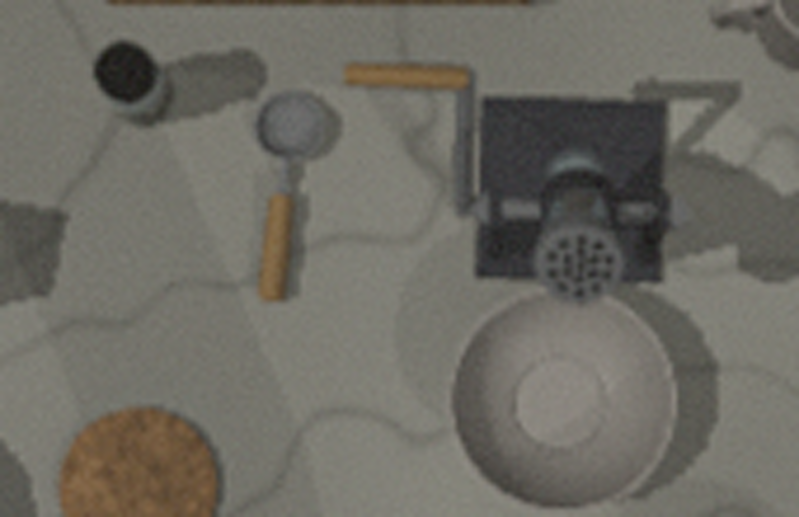

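Run:
```python
import numpy as np,cv2
from h import *
s=np.load("side0.npz");t=np.load("top0.npz")
P=pts("top",t["d"]);S=pts("side",s["d"])
for nm,Q in(("top",P),("side",S)):
    M=(abs(Q[...,0]-670)<14)&(Q[...,1]>70)&(Q[...,1]<150)&(Q[...,2]>262)
    q=Q[M]; a=np.polyfit(q[:,1],q[:,0],1); print(nm,"bar",len(q),q.min(0).round(),q.max(0).round(),q.mean(0).round(1),"slope",a[0])
    M=(abs(Q[...,0]-640)<80)&(abs(Q[...,1]+14)<75)&(Q[...,2]>3)&(Q[...,2]<14)&(t if nm=="top" else s)["p"].max(-1).__lt__(75)
    c=np.argwhere(M)
    q=Q[M]; print("base",len(q),q.mean(0).round(1),cv2.minAreaRect(q[:,:2].astype(np.float32)))
    # arm slope
    M=(abs(Q[...,1]-57)<14)&(Q[...,0]>600)&(Q[...,0]<660)&(Q[...,2]>200); q=Q[M];a=np.polyfit(q[:,0],q[:,2],1);print("arm",q.mean(0),a)
    # cap top plane along lean normal
    n=np.array([-.574,0,.819]); 
    M=(abs(Q[...,0]-580)<40)&(abs(Q[...,1]+14)<45)&(Q[...,2]>195)
    q=Q[M]; h=q@n; hh=np.median(h[h>np.percentile(h,40)]); k=q[abs(h-hh)<5]
    u,sv,vt=np.linalg.svd(k-k.mean(0)); e=np.c_[k[:,1],k@np.array([.819,0,.574])].astype(np.float32)
    print("cap",len(k),k.mean(0).round(1),hh,vt[2],cv2.minEnclosingCircle(e),e.min(0),e.max(0))
# bowl
hsv=cv2.cvtColor(t["p"],cv2.COLOR_RGB2HSV)
print("cap ray top",onz("top",333.2,180.7,225),"side",onz("side",312,191,225), tri(312,191,333.2,180.7))
print("bowl",onz("top",210+565/4.7,125+397/4.7,50))
```

```text
top bar 100 [664.  71. 265.] [679. 123. 279.] [671.4  95.5 273.3] slope 0.024749078055803578
base 777 [661.2 -16.1   9. ] ((647.7662963867188, -18.18297576904297), (128.93759155273438, 128.12840270996094), 88.03710174560547)
arm [642.30553434  53.88893828 229.33498133] [   1.68604986 -853.62417349]
cap 249 [567.1 -15.2 225.6] -140.19821392051392 [-0.58508083  0.01333937  0.81086527] ((-14.400253295898438, 592.836181640625), 27.41322135925293) [-40.25984 566.79285] [ 10.569593 619.2688  ]
side bar 63 [661.  72. 265.] [675. 126. 279.] [667.  101.4 273. ] slope 0.05630541170060296
base 535 [648.3  -5.1  10.1] ((644.8536987304688, -17.91584014892578), (137.67433166503906, 131.2032928466797), 87.38090515136719)
arm [642.38004796  57.94328294 230.8257359 ] [   1.65404064 -831.69696977]
cap 143 [563.9 -11.1 225.3] -138.76584319683096 [-0.57218253  0.02035741  0.8198736 ] ((-12.378655433654785, 591.960693359375), 27.49431037902832) [-37.57998 565.80725] [ 13.535515 617.2398  ]
cap ray top [565.72328274 -15.3144559  225.        ] side [563.18272608  -9.57501807 225.        ] (array([566.38465492, -15.56175273, 219.6502753 ]), np.float64(0.06394572091853154))
bowl [496.26171636 -12.87175783  50.        ]
```

```bash
cat > plan.py <<'E'
import numpy as np
from scipy.spatial.transform import Rotation as R, Slerp
from cell import ctrl
psi=-1.7; piv=np.array([608,-15.2,165.])
def tilt(th,a): # tool leaning th from straight down towards stand +x; a = yaw
    return R.from_euler('z',psi,degrees=True)*R.from_euler('y',-th,degrees=True)*R.from_euler('z',a,degrees=True)*R.from_euler('x',180,degrees=True)
def ax(d,th=35): # point at d from pivot on an axis leaning th
    t=np.radians(th); return piv+R.from_euler('z',psi,degrees=True).apply([-d*np.sin(t),0,d*np.cos(t)])
def now():
    s=ctrl.sense(); return np.array(s["position"]),R.from_euler('xyz',s["ee_rot"],degrees=True)
def rows(p1,R1,n,p0=None,R0=None,nd=3):
    if p0 is None: p0,R0=now()
    p,q=np.array(p0,float),R0; sl=Slerp([0,1],R.concatenate([R0,R1])); a=p.copy()
    for k in range(1,n+1):
        o=q.inv().apply(a+(np.array(p1)-a)*k/n-p)/100; o=o.round(nd)
        w=((q.inv()*sl(k/n)).as_rotvec(degrees=True)/90).round(nd)
        print(w.tolist(),o.tolist(), "" if np.linalg.norm(w)*90<8.6 and np.linalg.norm(o)<.5 else "TOO FAST")
        p=p+q.apply(o*100); q=q*R.from_rotvec(w*90,degrees=True)
E
python3 - <<'E'
from plan import *
print(ax(207),ax(127.8),tilt(35,153).as_euler('xyz',degrees=True))
rows(ax(207),tilt(35,153),19,[258.396,-623.569,303.925],R.from_euler('xyz',[180,0,22.502],degrees=True))
E
```

```text
[489.32193563 -11.67771728 334.56447317] [534.72919504 -13.02537328 269.68763126] [162.36518634  30.73448476 146.41773839]
[-0.025, 0.001, -0.072] [0.236, -0.251, -0.016] 
[-0.026, 0.0, -0.073] [0.262, -0.222, -0.025] 
[-0.025, 0.001, -0.072] [0.286, -0.189, -0.034] 
[-0.025, 0.001, -0.073] [0.305, -0.155, -0.039] 
[-0.026, 0.0, -0.073] [0.322, -0.117, -0.045] 
[-0.025, 0.001, -0.072] [0.332, -0.077, -0.048] 
[-0.025, 0.0, -0.073] [0.339, -0.037, -0.051] 
[-0.026, 0.001, -0.072] [0.34, 0.003, -0.051] 
[-0.025, 0.001, -0.072] [0.339, 0.044, -0.049] 
[-0.025, 0.0, -0.073] [0.331, 0.084, -0.047] 
[-0.026, 0.001, -0.072] [0.319, 0.123, -0.042] 
[-0.025, 0.001, -0.073] [0.303, 0.159, -0.036] 
[-0.025, 0.0, -0.072] [0.283, 0.195, -0.029] 
[-0.026, 0.001, -0.073] [0.259, 0.226, -0.02] 
[-0.025, 0.0, -0.072] [0.231, 0.255, -0.01] 
[-0.025, 0.001, -0.073] [0.202, 0.28, 0.0] 
[-0.026, 0.001, -0.072] [0.167, 0.301, 0.012] 
[-0.025, 0.0, -0.073] [0.133, 0.317, 0.025] 
[-0.025, 0.001, -0.072] [0.096, 0.329, 0.038]
```

Call:
step_arm([
  {"angular": [-0.025,0,-0.072],"offset": [0.236,-0.251,-0.016],"grip": 1},
  {"angular": [-0.025,0,-0.073],"offset": [0.262,-0.222,-0.025],"grip": 1},
  {"angular": [-0.025,0,-0.072],"offset": [0.286,-0.189,-0.034],"grip": 1},
  {"angular": [-0.025,0,-0.073],"offset": [0.305,-0.155,-0.039],"grip": 1},
  {"angular": [-0.025,0,-0.073],"offset": [0.322,-0.117,-0.045],"grip": 1},
  {"angular": [-0.025,0,-0.072],"offset": [0.332,-0.077,-0.048],"grip": 1},
  {"angular": [-0.025,0,-0.073],"offset": [0.339,-0.037,-0.051],"grip": 1},
  {"angular": [-0.026,0,-0.072],"offset": [0.34,0.003,-0.051],"grip": 1},
  {"angular": [-0.025,0,-0.072],"offset": [0.339,0.044,-0.049],"grip": 1},
  {"angular": [-0.025,0,-0.073],"offset": [0.331,0.084,-0.047],"grip": 1},
  {"angular": [-0.026,0,-0.072],"offset": [0.319,0.123,-0.042],"grip": 1},
  {"angular": [-0.025,0,-0.073],"offset": [0.303,0.159,-0.036],"grip": 1},
  {"angular": [-0.025,0,-0.072],"offset": [0.283,0.195,-0.029],"grip": 1},
  {"angular": [-0.026,0,-0.073],"offset": [0.259,0.226,-0.02],"grip": 1},
  {"angular": [-0.025,0,-0.072],"offset": [0.231,0.255,-0.01],"grip": 1},
  {"angular": [-0.025,0,-0.073],"offset": [0.202,0.28,0],"grip": 1},
  {"angular": [-0.026,0,-0.072],"offset": [0.167,0.301,0.012],"grip": 1},
  {"angular": [-0.025,0,-0.073],"offset": [0.133,0.317,0.025],"grip": 1},
  {"angular": [-0.025,0,-0.072],"offset": [0.096,0.329,0.038],"grip": 1},
  {"angular": [0,0,0],"offset": [0,0,0],"grip": 1},
])

```text
t: 2.1
position: [490.6, -9.1, 329.9]
ee_rot: [163.1, 30.9, 146.8]
force: [0.4, -0.6, -0.2]
finger_gap: 85.2
grasp_force: 0.0
```

Run:
```python
from h import *
from plan import *
s=ctrl.sense();print(s["joints"].round(1),s["position"])
p,d=ctrl.snapshot("side");np.savez("side1.npz",p=p,d=d)
cv2.imwrite("pics/s1.png",cv2.resize(p[110:250,220:400],None,fx=4,fy=4,interpolation=2)[:,:,::-1])
# sagging check: bar & cap with refined plane
Q=pts("side",d); a=R.from_euler('z',psi,degrees=True).apply([-.5736,0,.8192])
M=(abs(Q[...,0]-566)<35)&(abs(Q[...,1]+14)<35)&(abs((Q-piv)@a-73.5)<5); k=Q[M]
print(len(k),k.mean(0),np.median((k-piv)@a)); v,u=np.nonzero(M); print(u.min(),u.max(),v.min(),v.max())
# tool in camera: tips by depth, in tool frame
P0,R0=now(); L=R0.inv().apply((Q-P0).reshape(-1,3)).reshape(Q.shape)
M=(abs(L[...,0])<14)&(abs(L[...,1])<62)&(L[...,2]>5)&(L[...,2]<95)
for side in(-1,1):
    m=M&(L[...,1]*side>25); l=L[m]; print(side,len(l),np.percentile(l,[2,98],axis=0).round(1).tolist())
```

```text
[-15.7 -22.4 128.1  11.4  40.8 -83.6] [490.58070034  -9.12944906 329.89075826]
139 [564.15557913  -9.40297787 224.80761625] 74.39784619583436
305 318 184 198
-1 53 [[-7.5, -50.5, 10.9], [12.2, -37.2, 57.0]]
1 51 [[-6.9, 44.3, 6.6], [13.2, 58.6, 53.4]]
```

View pics/s1.png

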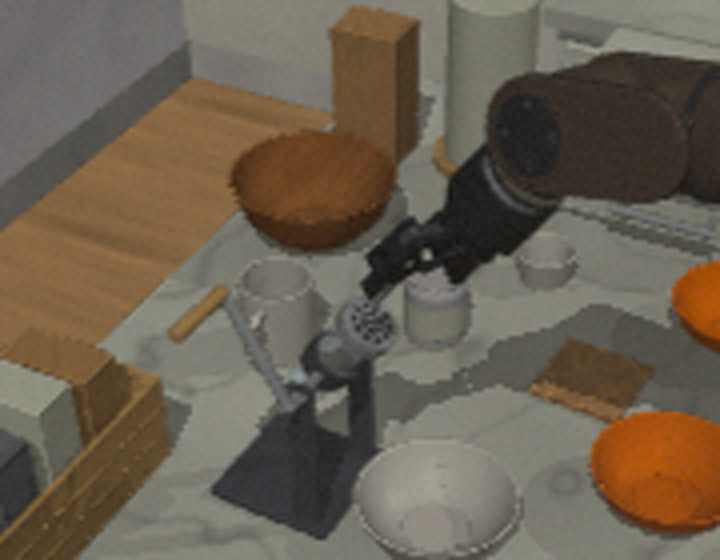

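Run:
```python
from plan import *
rows(ax(165),tilt(35,153),4)
print("then");rows(ax(128),tilt(35,153),4,ax(165),tilt(35,153))
```

```text
[-0.002, 0.0, 0.001] [-0.006, 0.0, 0.094] 
[-0.002, 0.0, 0.0] [-0.005, 0.0, 0.094] 
[-0.002, 0.001, 0.001] [-0.006, 0.0, 0.094] 
[-0.001, -0.0, 0.001] [-0.006, -0.0, 0.093] 
then
[0.0, 0.0, 0.0] [0.0, -0.0, 0.093] 
[0.0, 0.0, 0.0] [0.0, -0.0, 0.092] 
[0.0, 0.0, 0.0] [-0.0, 0.0, 0.092] 
[0.0, 0.0, 0.0] [-0.0, 0.0, 0.093]
```

Call:
step_arm([
  {"angular": [-0.002,0,0.001],"offset": [-0.006,0,0.094],"grip": 1},
  {"angular": [-0.002,0,0],"offset": [-0.006,0,0.094],"grip": 1},
  {"angular": [-0.002,0,0.001],"offset": [-0.006,0,0.094],"grip": 1},
  {"angular": [-0.001,0,0.001],"offset": [-0.006,0,0.094],"grip": 1},
  {"angular": [0,0,0],"offset": [0,0,0.092],"grip": 1},
  {"angular": [0,0,0],"offset": [0,0,0.092],"grip": 1},
  {"angular": [0,0,0],"offset": [0,0,0.092],"grip": 1},
  {"angular": [0,0,0],"offset": [0,0,0.094],"grip": 1},
  {"angular": [0,0,0],"offset": [0,0,0],"grip": 1},
  {"angular": [0,0,0],"offset": [0,0,0],"grip": 1},
])

```text
t: 3.15
position: [535.1, -14.6, 270.3]
ee_rot: [162.4, 30.8, 146.2]
force: [0.1, -0.1, 0.3]
finger_gap: 85.5
grasp_force: 0.0
```

Run:
```python
from h import *
from plan import *
P0,R0=now(); print(ctrl.sense()["position"],ax(128),"err tool",R0.inv().apply(ax(128)-P0),(R0.inv()*tilt(35,153)).as_rotvec(degrees=True))
p,d=ctrl.snapshot("side");np.savez("side2.npz",p=p,d=d)
cv2.imwrite("pics/s2.png",cv2.resize(p[150:230,250:370],None,fx=6,fy=6,interpolation=2)[:,:,::-1])
```

```text
[535.07292139 -14.64239609 270.29270104] [534.61453024 -13.0219701  269.85146167] err tool [1.32677459 1.12514095 0.06574205] [-0.09625384  0.14818173 -0.12371214]
```

View pics/s2.png

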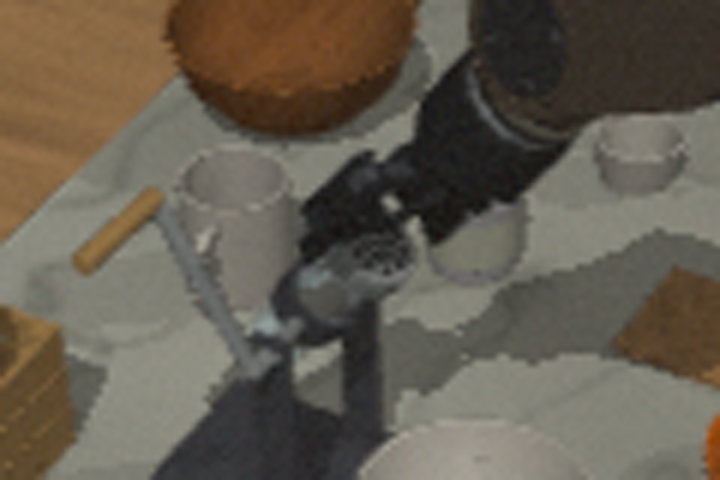

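Call:
step_arm([
  {"angular": [0,0,0],"offset": [0.013,0.011,0],"grip": 1},
  {"angular": [0,0,0],"offset": [0,0,0],"grip": 0},
  {"angular": [0,0,0],"offset": [0,0,0],"grip": 0},
  {"angular": [0,0,0],"offset": [0,0,0],"grip": 0},
  {"angular": [0,0,0],"offset": [0,0,0],"grip": 0},
  {"angular": [0,0,0],"offset": [0,0,0],"grip": 0},
  {"angular": [0,0,0],"offset": [0,0,0],"grip": 0},
  {"angular": [0,0,0],"offset": [0,0,0],"grip": 0},
], squeeze=50)

```text
t: 4.0
position: [534.1, -13.7, 270.8]
ee_rot: [162.5, 30.9, 146.3]
force: [-7.8, -2.0, 5.3]
finger_gap: 52.6
grasp_force: 50.5
```

Call:
step_arm([
  {"angular": [0,0,-0.0905],"offset": [0,0,0],"grip": 0},
  {"angular": [0,0,-0.0905],"offset": [0,0,0],"grip": 0},
  {"angular": [0,0,-0.0905],"offset": [0,0,0],"grip": 0},
  {"angular": [0,0,-0.0905],"offset": [0,0,0],"grip": 0},
  {"angular": [0,0,-0.0905],"offset": [0,0,0],"grip": 0},
  {"angular": [0,0,-0.0905],"offset": [0,0,0],"grip": 0},
  {"angular": [0,0,-0.0905],"offset": [0,0,0],"grip": 0},
  {"angular": [0,0,0],"offset": [0,0,0],"grip": 0},
  {"angular": [0,0,0],"offset": [0,0,0],"grip": 0},
])

```text
t: 4.9
position: [534.3, -13.2, 271.0]
ee_rot: [-160.5, 29.8, -146.6]
force: [-6.2, -0.3, 3.2]
finger_gap: 52.1
grasp_force: 50.9
```

Run:
```python
from h import *
from plan import *
s=ctrl.sense();P0,R0=now();print(s["force"],s["moment"],s["finger_gap"],s["joints"].round(1),"err",R0.inv().apply(ax(128)-P0),(R0.inv()*tilt(35,153)).as_rotvec(degrees=True))
p,d=ctrl.snapshot("side");np.savez("side3.npz",p=p,d=d)
Q=pts("side",d); 
for n in("side0","side2","side3"):
    Q=pts("side",np.load(n+".npz")["d"])
    M=(abs(Q[...,0]-670)<25)&(Q[...,1]>75)&(Q[...,1]<150)&(Q[...,2]>255); print(n,M.sum(),Q[M].mean(0))
```

```text
[-6.24802225 -0.34019033  3.21480275] [-0.09238529  0.63899005 -0.10441172] 52.12517307701884 [ -14.8  -11.8  126.5   14.1   31.6 -142.7] err [0.26063875 0.34747321 1.11059577] [-0.18117752  0.12486137 56.92076388]
side0 58 [667.02886909 103.88602394 272.80470005]
side2 59 [666.82594814 103.77502481 273.22702169]
side3 56 [667.04326912 104.40921206 272.79844118]
```

Call:
step_arm([
  {"angular": [0,0,0],"offset": [0,0,-0.04],"grip": 0},
  {"angular": [0,0,0],"offset": [0,0,-0.04],"grip": 0},
  {"angular": [0,0,0],"offset": [0,0,-0.04],"grip": 0},
])

```text
t: 5.25
position: [527.4, -12.9, 280.3]
ee_rot: [-160.6, 29.8, -146.6]
force: [-1.2, 0.0, -0.2]
finger_gap: 52.6
grasp_force: 52.1
```

Call:
step_arm([
  {"angular": [0,0,0],"offset": [0,0,-0.06],"grip": 0},
  {"angular": [0,0,0],"offset": [0,0,-0.08],"grip": 0},
  {"angular": [0,0,0],"offset": [0,0,-0.12],"grip": 0},
  {"angular": [0,0,0],"offset": [0,0,-0.2],"grip": 0},
  {"angular": [0,0,0],"offset": [0,0,-0.2],"grip": 0},
  {"angular": [0,0,0],"offset": [0,0,0],"grip": 0},
])

```text
t: 5.85
position: [489.8, -11.8, 337.6]
ee_rot: [-160.2, 30.1, -146.5]
force: [-0.3, -0.2, -0.8]
finger_gap: 52.0
grasp_force: 52.2
```

Run:
```python
from h import *
from plan import *
s=ctrl.sense();print(s["position"],s["force"],s["finger_gap"],s["joints"].round(1))
p,d=ctrl.snapshot("side");np.savez("side4.npz",p=p,d=d)
cv2.imwrite("pics/s4.png",cv2.resize(p[140:240,250:390],None,fx=5,fy=5,interpolation=2)[:,:,::-1])
```

```text
[489.80869189 -11.75933394 337.58923583] [-0.25075257 -0.23176008 -0.7976721 ] 52.018120467407705 [ -16.3  -23.2  128.    12.4   41.2 -141.3]
```

View pics/s4.png

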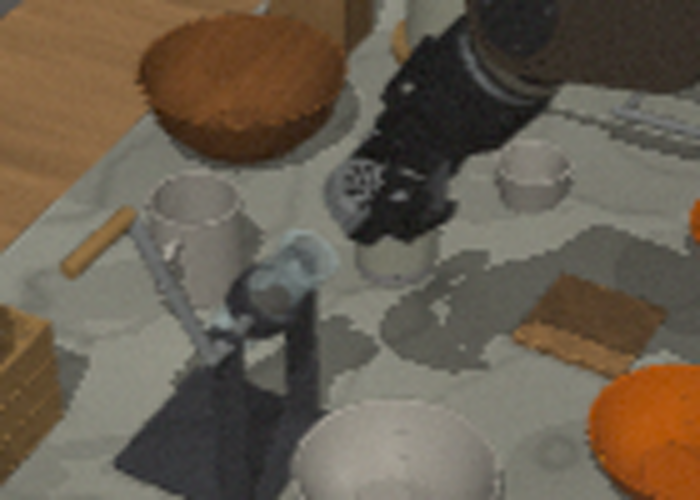

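Run:
```python
from plan import *
rows([439.4,282.8,130],tilt(0,210),13)
```

```text
[-0.015, 0.026, -0.0] [-0.001, 0.26, 0.102] 
[-0.015, 0.026, -0.0] [-0.005, 0.257, 0.108] 
[-0.016, 0.026, -0.0] [-0.01, 0.255, 0.114] 
[-0.015, 0.026, -0.001] [-0.014, 0.252, 0.119] 
[-0.015, 0.026, 0.0] [-0.02, 0.249, 0.125] 
[-0.015, 0.027, 0.0] [-0.025, 0.246, 0.13] 
[-0.016, 0.026, 0.0] [-0.031, 0.243, 0.134] 
[-0.015, 0.026, -0.0] [-0.036, 0.239, 0.139] 
[-0.015, 0.026, -0.0] [-0.042, 0.236, 0.143] 
[-0.015, 0.026, -0.0] [-0.048, 0.233, 0.146] 
[-0.016, 0.026, -0.001] [-0.054, 0.229, 0.15] 
[-0.015, 0.026, 0.0] [-0.061, 0.225, 0.154] 
[-0.015, 0.026, 0.0] [-0.067, 0.222, 0.156]
```

Call:
step_arm([
  {"angular": [-0.015,0.026,0],"offset": [-0.001,0.26,0.102],"grip": 0},
  {"angular": [-0.015,0.026,0],"offset": [-0.005,0.257,0.108],"grip": 0},
  {"angular": [-0.016,0.026,0],"offset": [-0.01,0.255,0.114],"grip": 0},
  {"angular": [-0.015,0.026,0],"offset": [-0.014,0.252,0.119],"grip": 0},
  {"angular": [-0.015,0.026,0],"offset": [-0.02,0.249,0.125],"grip": 0},
  {"angular": [-0.015,0.027,0],"offset": [-0.025,0.246,0.13],"grip": 0},
  {"angular": [-0.016,0.026,0],"offset": [-0.031,0.243,0.134],"grip": 0},
  {"angular": [-0.015,0.026,0],"offset": [-0.036,0.239,0.139],"grip": 0},
  {"angular": [-0.015,0.026,0],"offset": [-0.042,0.236,0.143],"grip": 0},
  {"angular": [-0.015,0.026,0],"offset": [-0.048,0.233,0.146],"grip": 0},
  {"angular": [-0.016,0.026,0],"offset": [-0.054,0.229,0.15],"grip": 0},
  {"angular": [-0.015,0.026,0],"offset": [-0.061,0.225,0.154],"grip": 0},
  {"angular": [-0.015,0.026,0],"offset": [-0.067,0.222,0.156],"grip": 0},
  {"angular": [0,0,0],"offset": [0,0,0],"grip": 0},
  {"angular": [0,0,0],"offset": [0,0,0],"grip": 0},
])

```text
t: 7.4
position: [438.3, 283.2, 127.5]
ee_rot: [179.8, -0.2, -151.8]
force: [0.5, -0.3, -0.1]
finger_gap: 52.8
grasp_force: 52.5
```

Run:
```python
from h import *
from plan import *
s=ctrl.sense();P0,R0=now();print(s["position"],s["ee_rot"],s["force"],s["finger_gap"])
rows([439.4,282.8,100],tilt(0,210),2)
p,d=ctrl.snapshot("side")
cv2.imwrite("pics/s5.png",cv2.resize(p[220:340,250:390],None,fx=5,fy=5,interpolation=2)[:,:,::-1])
Q=pts("side",d);L=R0.inv().apply((Q-P0).reshape(-1,3)).reshape(Q.shape)
M=(np.hypot(L[...,0],L[...,1])<34)&(L[...,2]>35)&(L[...,2]<90)&(p.min(-1)>70); print(M.sum(),np.percentile(L[M],[2,50,98],axis=0).round(1).tolist())
```

```text
[438.33286888 283.24094959 127.49693764] [ 179.83257636   -0.2409136  -151.7756731 ] [ 0.49221127 -0.25597635 -0.09738978] 52.81861464959232
[0.001, -0.001, -0.0] [-0.004, -0.005, 0.137] 
[0.001, -0.002, -0.001] [-0.004, -0.005, 0.138] 
71 [[-24.6, -17.8, 50.7], [18.0, 9.4, 54.4], [27.6, 24.2, 68.6]]
```

View pics/s5.png

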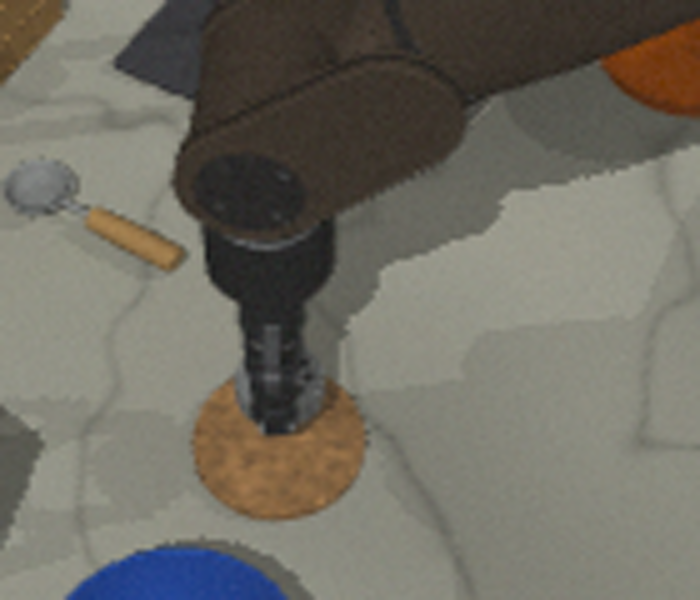

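Call:
step_arm([
  {"angular": [0.001,-0.001,0],"offset": [-0.004,-0.005,0.13],"grip": 0},
  {"angular": [0.001,-0.002,0],"offset": [-0.004,-0.005,0.13],"grip": 0},
  {"angular": [0,0,0],"offset": [0,0,0.1],"grip": 0},
  {"angular": [0,0,0],"offset": [0,0,0.04],"grip": 0},
  {"angular": [0,0,0],"offset": [0,0,0],"grip": 0},
  {"angular": [0,0,0],"offset": [0,0,0],"grip": 0},
])

```text
t: 8.05
position: [440.1, 282.9, 88.8]
ee_rot: [180.0, 0.2, -151.9]
force: [-0.3, 0.1, -0.1]
finger_gap: 52.1
grasp_force: 52.5
```

Call:
step_arm([
  {"angular": [0,0,0],"offset": [0,0,0.02],"grip": 0},
  {"angular": [0,0,0],"offset": [0,0,0.02],"grip": 0},
  {"angular": [0,0,0],"offset": [0,0,0.01],"grip": 0},
  {"angular": [0,0,0],"offset": [0,0,0],"grip": 0},
])

```text
t: 8.45
position: [439.8, 282.9, 83.7]
ee_rot: [180.0, 0.1, -151.8]
force: [0.3, 0.1, -0.3]
finger_gap: 52.3
grasp_force: 52.5
```

Call:
step_arm([
  {"angular": [0,0,0],"offset": [0,0,0.01],"grip": 0},
  {"angular": [0,0,0],"offset": [0,0,0.01],"grip": 0},
  {"angular": [0,0,0],"offset": [0,0,0],"grip": 0},
])

```text
t: 8.75
position: [439.8, 282.9, 81.6]
ee_rot: [180.0, 0.1, -151.8]
force: [-0.2, -0.3, -0.4]
finger_gap: 52.3
grasp_force: 52.5
```

Call:
step_arm([
  {"angular": [0,0,0],"offset": [0,0,0.01],"grip": 0},
  {"angular": [0,0,0],"offset": [0,0,0],"grip": 0},
])

```text
t: 8.95
position: [440.0, 283.0, 80.9]
ee_rot: [180.0, 0.1, -151.8]
force: [0.2, -0.6, 1.5]
finger_gap: 52.5
grasp_force: 52.6
```

Call:
step_arm([
  {"angular": [0,0,0],"offset": [0,0,0.01],"grip": 0},
  {"angular": [0,0,0],"offset": [0,0,0],"grip": 0},
])

```text
t: 9.15
position: [440.2, 283.0, 80.8]
ee_rot: [-180.0, 0.1, -151.8]
force: [-2.2, -2.1, 7.5]
finger_gap: 52.6
grasp_force: 53.2
```

Call:
step_arm([
  {"angular": [0,0,0],"offset": [0,0,0],"grip": 0.8},
  {"angular": [0,0,0],"offset": [0,0,0],"grip": 0.8},
  {"angular": [0,0,0],"offset": [0,0,0],"grip": 1},
  {"angular": [0,0,0],"offset": [0,0,0],"grip": 1},
  {"angular": [0,0,0],"offset": [0,0,0],"grip": 1},
  {"angular": [0,0,0],"offset": [0,0,-0.05],"grip": 1},
  {"angular": [0,0,0],"offset": [0,0,-0.15],"grip": 1},
  {"angular": [0,0,0],"offset": [0,0,-0.4],"grip": 1},
  {"angular": [0,0,0],"offset": [0,0,-0.45],"grip": 1},
  {"angular": [0,0,0],"offset": [0,0,-0.45],"grip": 1},
  {"angular": [0,0,0],"offset": [0,0,-0.45],"grip": 1},
  {"angular": [0,0,0],"offset": [0,0,0],"grip": 1},
])

```text
t: 10.35
position: [442.5, 284.0, 284.8]
ee_rot: [-179.9, 1.1, -151.8]
force: [0.3, -0.6, 0.6]
finger_gap: 85.5
grasp_force: 0.0
```

```bash
cat >> plan.py <<'E'
def bar(deg,off=56,dy=112): # TCP above bar at tilt deg
    f=np.radians(deg-30); return piv+R.from_euler('z',psi,degrees=True).apply([-120*np.sin(f),dy,120*np.cos(f)])+[0,0,off]
E
python3 - <<'E'
from h import *
from plan import *
p,d=ctrl.snapshot("top"); np.savez("top6.npz",p=p,d=d)
Q=pts("top",d);M=(abs(Q[...,0]-440)<50)&(abs(Q[...,1]-283)<50)&(abs(Q[...,2]-26)<6)&(p.max(-1).astype(int)-p.min(-1)<40)
print(M.sum(),Q[M].mean(0),Q[M].min(0),Q[M].max(0)); print(bar(0))
cv2.imwrite("pics/t6.png",cv2.resize(p[150:270,200:370],None,fx=4,fy=4,interpolation=2)[:,:,::-1])
rows(bar(0,120),tilt(0,90),16)
E
```

```text
115 [442.11213276 271.40029733  25.36591947] [416.50270596 254.69143771  20.22233556] [464.66577009 289.95448755  31.83272149]
[671.29621094  94.97072969 324.92304845]
[0.001, 0.0, 0.083] [-0.072, -0.172, -0.066] 
[0.0, 0.001, 0.083] [-0.094, -0.161, -0.067] 
[0.001, 0.0, 0.084] [-0.114, -0.147, -0.066] 
[0.0, 0.001, 0.083] [-0.132, -0.132, -0.066] 
[0.001, -0.0, 0.083] [-0.148, -0.113, -0.066] 
[0.0, 0.0, 0.083] [-0.162, -0.093, -0.066] 
[0.001, 0.001, 0.084] [-0.172, -0.071, -0.067] 
[0.0, 0.0, 0.083] [-0.18, -0.048, -0.066] 
[0.001, 0.0, 0.083] [-0.185, -0.024, -0.066] 
[0.0, 0.001, 0.083] [-0.186, -0.0, -0.066] 
[0.001, 0.0, 0.084] [-0.185, 0.024, -0.067] 
[0.0, 0.001, 0.083] [-0.18, 0.048, -0.067] 
[0.001, -0.0, 0.083] [-0.172, 0.071, -0.067] 
[0.0, 0.0, 0.083] [-0.161, 0.093, -0.067] 
[0.001, 0.001, 0.084] [-0.148, 0.113, -0.067] 
[0.0, -0.0, 0.083] [-0.132, 0.131, -0.067]
```

View pics/t6.png

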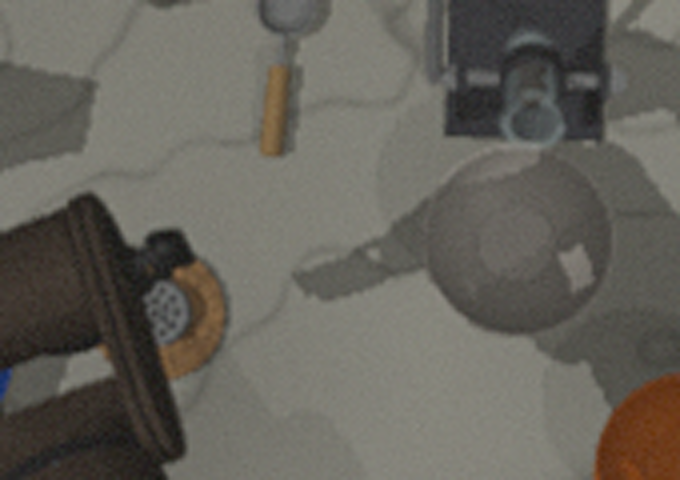

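Call:
step_arm([
  {"angular": [0,0,0.083],"offset": [-0.072,-0.172,-0.066],"grip": 1},
  {"angular": [0,0,0.083],"offset": [-0.094,-0.161,-0.067],"grip": 1},
  {"angular": [0.001,0,0.084],"offset": [-0.114,-0.147,-0.066],"grip": 1},
  {"angular": [0,0.001,0.083],"offset": [-0.132,-0.132,-0.066],"grip": 1},
  {"angular": [0.001,0,0.083],"offset": [-0.148,-0.113,-0.066],"grip": 1},
  {"angular": [0,0,0.083],"offset": [-0.162,-0.093,-0.066],"grip": 1},
  {"angular": [0.001,0.001,0.084],"offset": [-0.172,-0.071,-0.067],"grip": 1},
  {"angular": [0,0,0.083],"offset": [-0.18,-0.048,-0.066],"grip": 1},
  {"angular": [0.001,0,0.083],"offset": [-0.185,-0.024,-0.066],"grip": 1},
  {"angular": [0,0.001,0.083],"offset": [-0.186,0,-0.066],"grip": 1},
  {"angular": [0.001,0,0.084],"offset": [-0.185,0.024,-0.067],"grip": 1},
  {"angular": [0,0.001,0.083],"offset": [-0.18,0.048,-0.067],"grip": 1},
  {"angular": [0.001,0,0.083],"offset": [-0.172,0.071,-0.067],"grip": 1},
  {"angular": [0,0,0.083],"offset": [-0.161,0.093,-0.067],"grip": 1},
  {"angular": [0.001,0.001,0.084],"offset": [-0.148,0.113,-0.067],"grip": 1},
  {"angular": [0,0,0.083],"offset": [-0.132,0.131,-0.067],"grip": 1},
  {"angular": [0,0,0],"offset": [0,0,0],"grip": 1},
  {"angular": [0,0,0],"offset": [0,0,0],"grip": 1},
])

```text
t: 12.2
position: [670.1, 94.5, 379.7]
ee_rot: [-179.4, 0.1, 88.4]
force: [-0.7, -0.1, -0.7]
finger_gap: 85.3
grasp_force: 0.0
```

Run:
```python
from h import *
from plan import *
s=ctrl.sense();print(s["position"],s["ee_rot"],s["joints"].round(1))
p,d=ctrl.snapshot("top")
Q=pts("top",d)
# cap on coaster, unobstructed
M=(abs(Q[...,0]-440)<50)&(abs(Q[...,1]-283)<50)&(abs(Q[...,2]-26)<7)
v,u=np.nonzero(M);e=cv2.minEnclosingCircle(np.c_[u,v].astype(np.float32));print("cap",M.sum(),e,onz("top",*e[0],26),Q[M][:,2].std())
rows(bar(0),tilt(0,90),4)
```

```text
[670.08658426  94.45424487 379.73360601] [-1.79358579e+02  1.11956127e-01  8.84114257e+01] [-0.5 14.3 85.  -0.1 81.3  1.1]
cap 213 ((238.8103485107422, 227.10690307617188), 8.405707359313965) [441.79468879 280.485734    26.        ] 3.004425073354658
[-0.002, 0.0, 0.0] [0.001, 0.005, 0.137] 
[-0.002, 0.001, 0.001] [0.001, 0.005, 0.137] 
[-0.001, -0.0, 0.0] [0.0, 0.004, 0.137] 
[-0.002, 0.0, 0.0] [0.001, 0.005, 0.137]
```

Call:
step_arm([
  {"angular": [-0.002,0,0],"offset": [0,0.005,0.137],"grip": 1},
  {"angular": [-0.002,0,0],"offset": [0,0.005,0.137],"grip": 1},
  {"angular": [-0.002,0,0],"offset": [0,0.005,0.137],"grip": 1},
  {"angular": [-0.002,0,0],"offset": [0,0.005,0.137],"grip": 1},
  {"angular": [0,0,0],"offset": [0,0,0],"grip": 0.5},
  {"angular": [0,0,0],"offset": [0,0,0],"grip": 0.35},
  {"angular": [0,0,0],"offset": [0,0,0],"grip": 0.28},
  {"angular": [0,0,0],"offset": [0,0,0],"grip": 0.28},
  {"angular": [0,0,0],"offset": [0,0,0],"grip": 0.28},
], squeeze=20)

```text
t: 13.15
position: [672.7, 94.2, 327.2]
ee_rot: [179.7, 0.1, 88.3]
force: [-0.0, -0.1, -0.4]
finger_gap: 24.3
grasp_force: 0.0
```

Run:
```python
from h import *
from plan import *
s=ctrl.sense();P0,R0=now();print(s["position"],bar(0),s["force"],s["finger_gap"])
p0=P0;q=R0;prev=P0-bar(0); 
for t in range(4,81,4):
    o=(R0.inv().apply(bar(t)-bar(t-4))/100).round(3); print(t,o.tolist())
```

```text
[672.65035909  94.16512369 327.21438905] [671.29621094  94.97072969 324.92304845] [-0.01265685 -0.05505418 -0.41682691] 24.30710185356975
4 [-0.0, -0.074, -0.04]
8 [-0.0, -0.076, -0.034]
12 [-0.0, -0.079, -0.029]
16 [-0.0, -0.08, -0.024]
20 [-0.0, -0.082, -0.018]
24 [-0.0, -0.083, -0.012]
28 [-0.0, -0.084, -0.006]
32 [-0.0, -0.084, -0.0]
36 [-0.0, -0.084, 0.005]
40 [-0.0, -0.083, 0.011]
44 [0.0, -0.082, 0.017]
48 [0.0, -0.081, 0.023]
52 [0.0, -0.079, 0.028]
56 [0.0, -0.077, 0.034]
60 [0.0, -0.074, 0.039]
64 [0.0, -0.071, 0.044]
68 [0.0, -0.068, 0.049]
72 [0.0, -0.064, 0.053]
76 [0.0, -0.061, 0.058]
80 [0.0, -0.056, 0.062]
```

Call:
step_arm([
  {"angular": [0,0,0],"offset": [0,-0.074,-0.04],"grip": 0.28},
  {"angular": [0,0,0],"offset": [0,-0.076,-0.034],"grip": 0.28},
  {"angular": [0,0,0],"offset": [0,-0.079,-0.029],"grip": 0.28},
  {"angular": [0,0,0],"offset": [0,-0.08,-0.024],"grip": 0.28},
  {"angular": [0,0,0],"offset": [0,-0.082,-0.018],"grip": 0.28},
  {"angular": [0,0,0],"offset": [0,-0.083,-0.012],"grip": 0.28},
  {"angular": [0,0,0],"offset": [0,-0.084,-0.006],"grip": 0.28},
  {"angular": [0,0,0],"offset": [0,-0.084,0],"grip": 0.28},
  {"angular": [0,0,0],"offset": [0,-0.084,0.005],"grip": 0.28},
  {"angular": [0,0,0],"offset": [0,-0.083,0.011],"grip": 0.28},
])

```text
t: 14.15
position: [591.4, 96.6, 342.4]
ee_rot: [179.5, 0.1, 88.3]
force: [3.7, -0.4, 3.0]
finger_gap: 23.9
grasp_force: 2.1
```

Call:
step_arm([
  {"angular": [0,0,0],"offset": [0,-0.041,0.008],"grip": 0.28},
  {"angular": [0,0,0],"offset": [0,-0.041,0.009],"grip": 0.28},
  {"angular": [0,0,0],"offset": [0,-0.04,0.011],"grip": 0.28},
  {"angular": [0,0,0],"offset": [0,-0.04,0.012],"grip": 0.28},
  {"angular": [0,0,0],"offset": [0,-0.04,0.014],"grip": 0.28},
  {"angular": [0,0,0],"offset": [0,-0.039,0.014],"grip": 0.28},
  {"angular": [0,0,0],"offset": [0,-0.039,0.017],"grip": 0.28},
  {"angular": [0,0,0],"offset": [0,-0.038,0.017],"grip": 0.28},
  {"angular": [0,0,0],"offset": [0,-0.037,0.019],"grip": 0.28},
  {"angular": [0,0,0],"offset": [0,-0.037,0.02],"grip": 0.28},
  {"angular": [0,0,0],"offset": [0,-0.036,0.022],"grip": 0.28},
  {"angular": [0,0,0],"offset": [0,-0.035,0.022],"grip": 0.28},
  {"angular": [0,0,0],"offset": [0,-0.034,0.024],"grip": 0.28},
  {"angular": [0,0,0],"offset": [0,-0.034,0.025],"grip": 0.28},
  {"angular": [0,0,0],"offset": [0,-0.032,0.026],"grip": 0.28},
  {"angular": [0,0,0],"offset": [0,-0.032,0.027],"grip": 0.28},
  {"angular": [0,0,0],"offset": [0,-0.03,0.029],"grip": 0.28},
  {"angular": [0,0,0],"offset": [0,-0.03,0.029],"grip": 0.28},
])

```text
t: 15.95
position: [525.8, 98.5, 305.6]
ee_rot: [179.8, 0.1, 88.3]
force: [3.6, -0.4, 1.8]
finger_gap: 23.8
grasp_force: 1.5
```

Call:
step_arm([
  {"angular": [0,0,0],"offset": [0,-0.03,0.027],"grip": 0.28},
  {"angular": [0,0,0],"offset": [0,-0.03,0.028],"grip": 0.28},
  {"angular": [0,0,0],"offset": [0,-0.03,0.03],"grip": 0.28},
  {"angular": [0,0,0],"offset": [0,-0.03,0.03],"grip": 0.28},
  {"angular": [0,0,0],"offset": [0,-0.02,0.03],"grip": 0.28},
  {"angular": [0,0,0],"offset": [0,0,0],"grip": 0.28},
  {"angular": [0,0,0],"offset": [0,0,0],"grip": 0.28},
  {"angular": [0,0,0],"offset": [0,0,0],"grip": 0.28},
  {"angular": [0,0,0],"offset": [0,0,0],"grip": 0.28},
])

```text
t: 16.85
position: [511.6, 99.0, 290.5]
ee_rot: [179.9, 0.1, 88.3]
force: [0.9, -0.4, -1.1]
finger_gap: 23.9
grasp_force: 0.5
```

Run:
```python
from h import *
s=ctrl.sense();print(s["position"],s["force"])
p,d=ctrl.snapshot("side")
cv2.imwrite("pics/s7.png",cv2.resize(p[150:270,250:390],None,fx=5,fy=5,interpolation=2)[:,:,::-1])
```

```text
[511.61645413  98.95826079 290.51105958] [ 0.93346623 -0.44454953 -1.11313171]
```

View pics/s7.png

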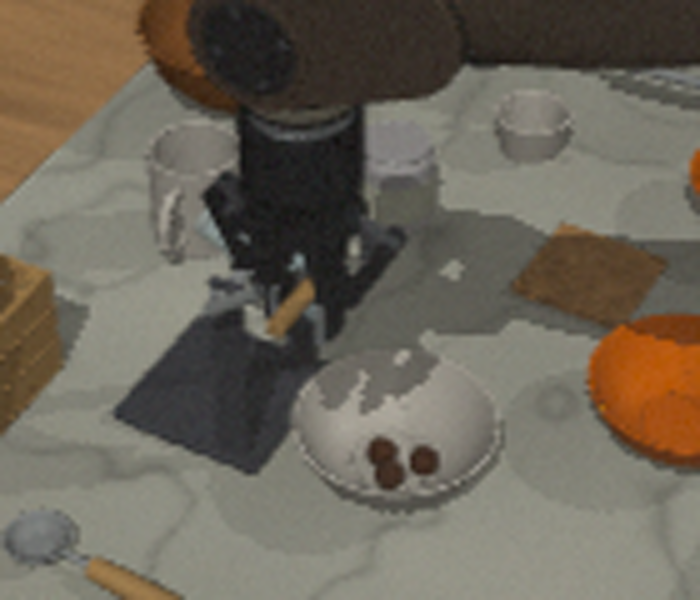

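Call:
step_arm([
  {"angular": [0,0,0],"offset": [0,0,0],"grip": 0.6},
  {"angular": [0,0,0],"offset": [0,0,0],"grip": 0.6},
  {"angular": [0,0,0],"offset": [0,0,0],"grip": 0.6},
  {"angular": [0,0,0],"offset": [0,0,-0.2],"grip": 0.6},
  {"angular": [0,0,0],"offset": [0,0,-0.3],"grip": 0.6},
  {"angular": [0,0,0],"offset": [0,0,-0.4],"grip": 0.6},
  {"angular": [0,0,0],"offset": [0,0,-0.4],"grip": 0.6},
  {"angular": [0,0,0],"offset": [0,0,0],"grip": 0.6},
  {"angular": [0,0,0],"offset": [0,0,0],"grip": 0.6},
  {"angular": [0,0,0],"offset": [0,0,0],"grip": 0.6},
])

```text
t: 17.9
position: [511.2, 99.2, 419.7]
ee_rot: [179.9, 0.1, 88.3]
force: [0.5, -0.5, -1.5]
finger_gap: 51.2
grasp_force: 0.0
```

Run:
```python
from h import *
s=ctrl.sense();print(s["t"],s["position"],s["force"])
p,d=ctrl.snapshot("side")
hsv=cv2.cvtColor(p,cv2.COLOR_RGB2HSV)[215:260,300:360].astype(int)
print("brown px",((hsv[...,1]>90)&(hsv[...,2]<110)).sum())
Q=pts("side",d); M=(Q[...,2]>225)&(Q[...,2]<262)&(Q[...,0]<560)&(Q[...,1]>60)&(Q[...,1]<140)&(Q[...,0]>490); print("bar",M.sum(),Q[M].mean(0) if M.any() else None)
M=(abs(Q[...,0]-440)<50)&(abs(Q[...,1]-283)<50)&(abs(Q[...,2]-26)<7);print("cap",M.sum(),Q[M].mean(0),Q[M].min(0),Q[M].max(0))
```

```text
17.9 [511.24390261  99.23311832 419.69736741] [ 0.50829985 -0.50136789 -1.46257668]
brown px 60
bar 88 [516.21307084  96.1337421  244.48207494]
cap 218 [437.1086372  285.78866723  26.46773219] [411.38283534 255.37875329  19.35266729] [464.85309263 312.598199    30.66137326]
```

```bash
python3 -c "
from cell import ctrl
print(ctrl.hand_in())"
```

```text
the job is handed in; nothing more can be done
None
```

The job is handed in at about 18 s of the 54 allowed: the cap is unscrewed and lies flat near the middle of the coaster, the shaker is tipped to about 1.4 rad, and all three nutmegs are in the white bowl.

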